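# Lower the heavy cover of the test box and push its catch in

### The job

The heavy blue cover of the grey electronics test box is standing open. Lower it gently all the way onto the box, holding it back so that it never drops or slams, then push the red catch on top of it fully in, without forcing anything. Leave the other things on the bench where they are.

Things in the scene. Friction and masses are not known exactly. Their poses are not given: they have to be found in the camera images.
- testbox: Grey open-topped steel test box, fixed to the bench: 160 deep (x), 220 wide (y), 120 high, walls 4. Origin under the centre of its floor, on the bench. Its x axis points level from the front wall (below the cover's lip) to the rear wall, where the cover is hinged; z up. The front faces to the robot's right or towards it on the right. A white cradle and board stand inside, up to 50 above the bench.
- cover (a joint): Opening of the cover, rad: 0 = shut, lying on the rim; starts at 1.2 to 1.5, stops at 1.75. It weighs 0.6 to 1.0 kg. The hinge rubs (about 0.4 N m): the cover stays by itself while steep, but somewhere between 1.15 and 0.85 rad (it varies) it begins to fall, and then falls shut hard unless held back from beneath.
- hinge (a point): Point on the cover's hinge axis, midway along it, in the plane of the cover's underside (inner face): at the rear top edge of the box, 120 above the bench. The axis is level, along the box's y. The cover is a flat blue frame with a clear window and a black lip, 12 thick, 220 wide.
- lip (a point): Middle of the cover's free edge (front of the black lip, 160 wide), at half thickness: 200 from the hinge axis, 6 above the underside. x axis runs along the cover from lip to hinge, z out of its outer face (up when shut). Shut, the lip stands 40 out past the box's front wall, its underside 120 above the bench, free space below.
- catch (a joint): How far the red catch is pushed in, m: starts at 0 to 0.0015, 0.008 = fully in, at its stop. It slides square to the cover with about 6 N of friction and stays where it is left.
- catch_top (a point): Centre of the top face of the red catch, a paddle 24 by 60 (the 60 along the hinge direction) that stands 14 proud of the cover's outer face when out and 6 when in; it is 119 from the hinge axis, on the cover's middle line. Its z axis points out of the cover.
- meter: Black and blue multimeter lying on the bench, 180 x 90 x 39; origin under its centre. Bystander.
- carton: Small cardboard box, 110 x 75 x 70 high; origin under its centre. Bystander.
- board: Green circuit board on a black base, 90 x 60 x 28 high; origin under its centre. Bystander.

How it is judged (in metres and radians):
On the way, in this order (a step that is already met when the one before it is completed fails the run):
1. the cover has been lowered until it lies shut on the box, the catch still out (value of joint cover below 0.02 rad and value of joint catch below 0.005 m), for 0.2 s.
2. the catch is pushed fully in with the cover shut (value of joint cover below 0.02 rad and value of joint catch above 0.0068 m), for 0.2 s.
At the end, for the whole second after the job is handed in: The cover lies shut on the box (opening under 0.02 rad), the catch is in (over 6.8 of its 8 mm) and the multimeter, carton and board are at rest within 20 mm of where they began (all of step 2 and linear speed of each of meter, carton, board below 0.02 m/s and distance of each of meter, carton, board from where it was at the start of the episode below 0.02 m); the robot touches nothing.
It fails at once if the cover drops or slams: it closes faster than 1.8 rad/s (0.36 m/s at the lip) (velocity of joint cover below -1.8 rad/s).
It fails at once if the robot bears on the box, cover and catch with more than 50 N (contact force between testbox and the arm above 50 N).
It fails at once if the fingers bear on the box, cover and catch with more than 50 N (contact force between testbox and the fingers above 50 N).
It fails at once if a bystander is pushed more than 20 mm (distance of any of meter, carton, board from where it was at the start of the episode above 0.02 m).
It also fails if it takes over 51 s, if anything falls off the work surface, if the arm or the gripper's body presses on something with over 40 N, if the wrist force passes 120 N, or if a joint passes its speed limit or range.

### The arm

A 6-joint arm with a two-finger parallel gripper is mounted at the origin on the work surface. World frame = base frame: x ahead of the robot, y to its left, z up, the work surface at z = 0. Lengths are in mm, angles in rad, forces in N, time in s.
With the tool pointing down it reaches from about 350 to 875 mm from the base axis. Payload 4.2 kg.
Tool frame: the origin (TCP) lies at the very end of the fingers, on their centre line; the grasp point (between the pads) lies arm.grip_point_offset behind it (arm.grip_point_offset is the distance from the TCP to the grasp point, in mm); z points along the fingers, y is the line along which they close (so a half turn about z gives the same grasp; the last joint's range is limited). The gripper opens to 85 mm and grips with 20 to 120 N. Pads are 22 mm wide; open, the fingers measure 114 mm over their backs; the gripper's body (76 mm by 85 mm) begins 54 mm behind the grasp point. The pads swing forward as they close: fully open they stand 13 mm farther back than shut.
Start: joints at [1.406, 0.385, 0.008, 0, -1.194, -0.259], TCP at [256.984, 569.701, 231.312] pointing down, gripper open.
Joint ranges: [-3.14, 3.14], [-1.21, 2.06], [-1.07, 1.41], [-3.16, 2.05], [-2.99, -0.16], [-3.1, 3.1]. Speed limits (rad/s): [2.79, 2.79, 3.14, 3.14, 3.14, 3.14].

### API

Orientations are given as a unit quaternion [x, y, z, w].
In Python, from bench import arm, cams, ticket gives the robot as it stands.
- The arm moves only by the tool servo_tool, never from a script. Its argument "commands" is a list that holds one entry, the list of rows, each a list of 7 numbers: the closure in counts, from 0 (fully open) to 255 (shut), then the shift along the tool's x, y, z in m, then the turn, a rotation vector about the tool's x, y, z in degrees. In form: [[[grip, x, y, z, ax, ay, az], ...]]. A call has 1 to 10 rows; each row shifts and turns the commanded pose from where the row before left it, along the tool's axes as they then stand; what a row does not reach is not made up. A row lasts 1/12 s, in which the tool goes at most 41.7 mm and 7.16 degrees, less where a joint would pass 70% of its speed; a pose out of reach is approached as far as the arm can. A call with a gripper value outside its range is refused whole. The fingers move at their own pace and stop on an object; the grip force is fixed at half the most. Time passes only in rows, so rows that do not move let the fingers close. It gives the time, the measured TCP pose, the force, the opening and the grip force at its end, in the units of the state.
- arm.read_state(): the state, without advancing time (a new reading comes with each control period).
- cams.get_image(name): name is "scene" or "top" or "wrist"; returns a dict with "frame" (480x640x3 uint8, blue, green, red), "K" (3x3 intrinsics, pixels), "k1" (the pictures are not rectified: a ray, as slopes to the right and down, at radius r is drawn at 1 + k1 r^2 times it, then the intrinsics apply), "T" (4x4, takes a point from camera to world coordinates). Camera axes: x right, y up, looking along -z (the intrinsics and any distortion apply to the point x, -y, -z); pixel columns grow to the right and rows downward; lengths in mm; the calibration is good to about 2 mm. A picture is of the moment at which its call begins. There is no depth.
- ticket.job_done(): hands the job in; it is judged then, once.
The state is a dict: "clock": time; "joints": joint angles; "joint_vel": joint speeds; "joint_efforts": joint torques, N m; "position": TCP position; "ee_rot": TCP orientation; "contact_force": force on the tool from outside, world axes, zero at the start; "wrist_torque": the same for the moment, N m; "gripper_width": finger opening in mm; "grasp_force": force on a finger pad.
Only numpy, scipy, OpenCV 4.12 (cv2) and the standard library are available. Lean on these libraries where they do the work, as an engineer would, in place of code of your own. Each camera call takes 0.05 s, during which the arm holds its last target. There are 200 camera calls.

## Working session

There is one attempt and no reset: what is moved stays moved. The work goes in short steps, Python scripts to look and compute and a tool call to move; the robot and the scene stay as the last step left them, time stands still between calls to the robot, and variables do not carry over. Pictures are saved under pics/ and viewed, at most 10 in all, crops included, and the job is handed in when it is done.

Besides the shell and the picture viewer there is one more tool, called after ">>>" by a JSON object that holds its "op" and its "data", one argument or row to a line. servo_tool: Moves the arm, as the interface text tells. Its arguments: {"type":"object","properties":{"commands":{"type":"array","items":{"type":"array","items":{"type":"array","items":{"type":"number"}}}}},"required":["commands"]}

```bash
mkdir -p pics; ls
cat > h.py <<'E'
import numpy as np, cv2
from bench import arm, cams, ticket
def snap(n,f):
    d=cams.get_image(n); cv2.imwrite('pics/'+f,d['frame'])
    np.savez('pics/'+f+'.npz',K=d['K'],k1=d['k1'],T=d['T']); return d
def proj(d,P):
    T=np.array(d['T']);P=np.atleast_2d(P);c=(P-T[:3,3])@T[:3,:3]
    s=np.c_[c[:,0],-c[:,1]]/(-c[:,2:3]); s=s*(1+float(d['k1'])*(s**2).sum(1,keepdims=True))
    K=np.array(d['K']);return s*[K[0,0],K[1,1]]+[K[0,2],K[1,2]]
E
python3 - <<'E'
from h import *
for n in('scene','top','wrist'):
    d=snap(n,n+'0.png'); print(n,d['K'][0][0],d['k1'],np.round(d['T'],2).tolist())
print(arm.read_state(),arm.grip_point_offset)
E
```

```text
pics
scene 461.8921348602522 0.0054424910391186535 [[0.21, -0.93, 0.29, 867.61], [0.98, 0.2, -0.06, 16.83], [0.0, 0.29, 0.96, 960.1], [0.0, 0.0, 0.0, 1.0]]
top 522.0965447675046 -0.08051351810779006 [[-0.02, 1.0, -0.09, 505.85], [-1.0, -0.02, 0.02, 93.96], [0.02, 0.09, 1.0, 1069.57], [0.0, 0.0, 0.0, 1.0]]
wrist 345.8435576041428 0.01890797374315649 [[-0.41, 0.87, 0.27, 325.7], [-0.91, -0.39, -0.12, 538.29], [0.0, -0.29, 0.96, 374.51], [0.0, 0.0, 0.0, 1.0]]
{'clock': 0.15, 'joints': array([ 1.40557521e+00,  3.85368190e-01,  6.97695052e-03, -3.34211802e-04,
       -1.19404088e+00, -2.58618398e-01]), 'joint_vel': array([ 0.00034067, -0.00123451,  0.00494425,  0.00389029,  0.00179784,
       -0.0015661 ]), 'joint_efforts': array([-1.52587295e-04, -3.92677903e+01,  1.88580984e+01,  4.18859571e+00,
       -3.39956438e-03, -1.51927996e-06]), 'position': array([256.84005451, 569.31162164, 230.49718698]), 'ee_rot': array([ 9.77615621e-01, -2.10397253e-01, -1.16985111e-04,  8.24257588e-04]), 'contact_force': array([ 0.23274035, -0.43910586,  0.1769493 ]), 'wrist_torque': array([ 0.04106236, -0.03016158, -0.0161209 ]), 'grasp_force': 0.0, 'gripper_width': 85.52055617002091} 18.700000000000003
```

View pics/scene0.png

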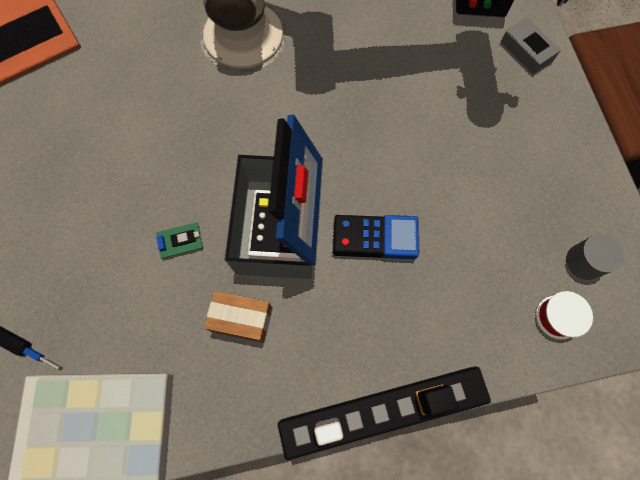

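View pics/top0.png

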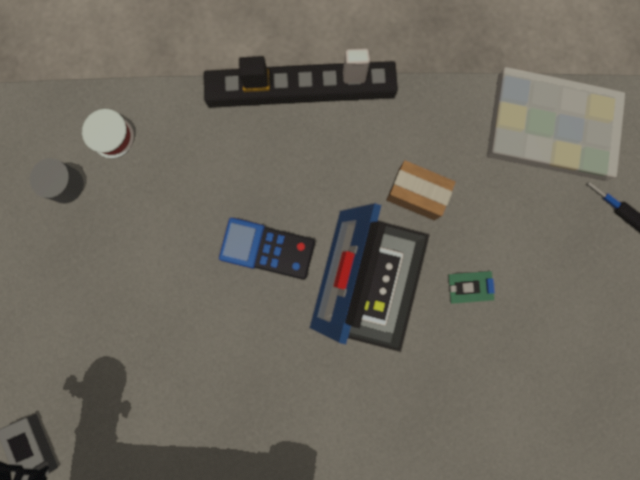

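```bash
cat > fit.py <<'E'
from h import *
from scipy.optimize import least_squares
L=lambda f:dict(np.load('pics/'+f+'.npz'))
def pose(p):
    x,y,w,a=p[:4];R=np.array([[np.cos(w),-np.sin(w),0],[np.sin(w),np.cos(w),0],[0,0,1]]);return R,np.array([x,y,0])
def box(p,q): R,t=pose(p);return R@np.array(q)+t
def cov(p,d,yy,n,a=None): # d from hinge, n above underside
    a=p[3] if a is None else a
    return box(p,[80-d*np.cos(a)+n*np.sin(a),yy,120+d*np.sin(a)+n*np.cos(a)])
if __name__=='__main__':
    S,T=L('scene0.png'),L('top0.png')
    obs=[(S,(239,156),('b',110)),(S,(228,263),('b',-110)),(T,(402,349),('b',110)),(T,(428,233),('b',-110)),
     (S,(301,183),('c',)),(T,(345,270),('c',)),
     (S,(293,117),('f',110)),(S,(283,250),('f',-110)),(S,(322,155),('h',110)),(S,(315,264),('h',-110)),
     (T,(346,342),('f',110)),(T,(378,206),('f',-110)),(T,(312,330),('h',110)),(T,(345,210),('h',-110))]
    def P(p,k):
        if k[0]=='b':return box(p,[-80,k[1],120])
        if k[0]=='c':return cov(p,119,0,25)
        return cov(p,p[4] if k[0]=='f' else p[5],k[1],12)
    f=lambda p:np.concatenate([proj(o[0],P(p,o[2]))[0]-o[1] for o in obs])
    r=least_squares(f,[500,0,1.7,1.3,185,0],loss='soft_l1',x_scale=[10,10,.1,.1,10,10])
    print(r.x,r.cost);print(np.round(r.fun.reshape(-1,2),1))
    np.save('p.npy',r.x);p=r.x
    print('hinge',cov(p,0,0,0),'lip',cov(p,200,0,6),'shut lip',cov(p,200,0,6,0),'catch shut',cov(p,119,0,26,0))
    ims=[]
    for n,s in(('scene',S),('top',T)):
        im=cv2.imread(f'pics/{n}0.png')
        for q in[cov(p,0,110,12),cov(p,0,-110,12),cov(p,200,80,12),cov(p,200,-80,12),cov(p,200,80,0),cov(p,200,-80,0),cov(p,119,0,25)]+[box(p,[a,b,120]) for a in(-80,80) for b in(-110,110)]:
            cv2.circle(im,tuple(int(v*16) for v in proj(s,q)[0]),24,(0,255,255),1,shift=4)
        c=im[100:300,190:350] if n=='scene' else im[180:380,290:450]
        ims.append(cv2.resize(c,None,fx=2.5,fy=2.5))
    cv2.imwrite('pics/ov.png',np.hstack(ims))
E
python3 fit.py
```

```text
[526.06495727  -7.07437167   1.31385025   1.17963919 149.62614935
  15.42894721] 25.975942907244235
[[-0.8  0.6]
 [-1.1 -1.1]
 [-1.2  1. ]
 [-0.5 -0.6]
 [-0.5  1.7]
 [-0.5  0. ]
 [-3.3  2.8]
 [-2.2 -8.2]
 [-2.1  0.3]
 [-0.5 -1. ]
 [-2.4  0.8]
 [-1.7 -1.3]
 [-0.2 -0.7]
 [-4.1 -0.5]]
hinge [546.39520378  70.29927421 120.        ] lip [528.42711088   1.9156048  307.18125279] shut lip [ 495.56958749 -123.13484048  126.        ] catch shut [516.15396209 -44.79402403 146.        ]
```

View pics/ov.png

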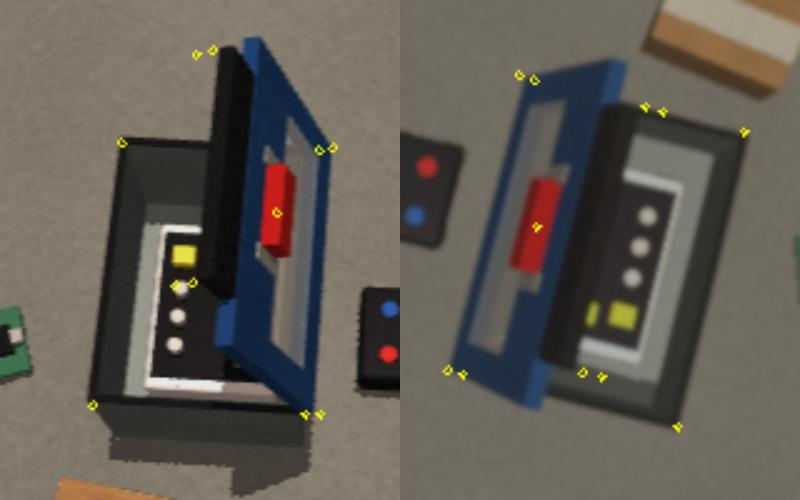

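```bash
python3 - <<'E'
s=open('fit.py').read()
a=s.index("     (S,(293"); b=s.index("    def P(")
s=s[:a]+"""     (S,(293,117),('f',110)),(S,(286,240),('f',-110)),(S,(322,158),('h',110)),(S,(315,265),('h',-110)),
     (T,(338,342),('f',110)),(T,(373,204),('f',-110)),(T,(311,330),('h',110)),(T,(342,210),('h',-110)),
     (S,(278,118),('l',80)),(S,(272,214),('l',-80)),(T,(362,327),('l',80)),(T,(386,224),('l',-80))]
"""+s[b:].replace("        return cov","        if k[0]=='l':return cov(p,200,k[1],0)\n        return cov",1)
open('fit.py','w').write(s)
E
python3 fit.py
```

```text
[525.30835483  -8.78238055   1.3135608    1.26074837 155.70550933
   7.87261541] 26.303087547398334
[[-1.7  0.4]
 [-2.1 -1.3]
 [-0.3  1.4]
 [ 0.4 -0.2]
 [ 4.1  1.3]
 [-5.4 -1. ]
 [ 1.1 -0.1]
 [-0.6  0.1]
 [-1.1 -0.9]
 [ 0.6 -1. ]
 [ 0.7  0.3]
 [-1.1 -1.3]
 [-0.3 -1.2]
 [-2.4  0.1]
 [-2.   1.3]
 [-3.8 -1.4]
 [-0.5  1.6]
 [ 0.5 -2.2]]
hinge [545.66099571  68.58537765 120.        ] lip [531.59046491  15.09819478 312.29441342] shut lip [ 494.77939352 -124.83401786  126.        ] catch shut [515.38644241 -46.49916268 146.        ]
```

View pics/ov.png

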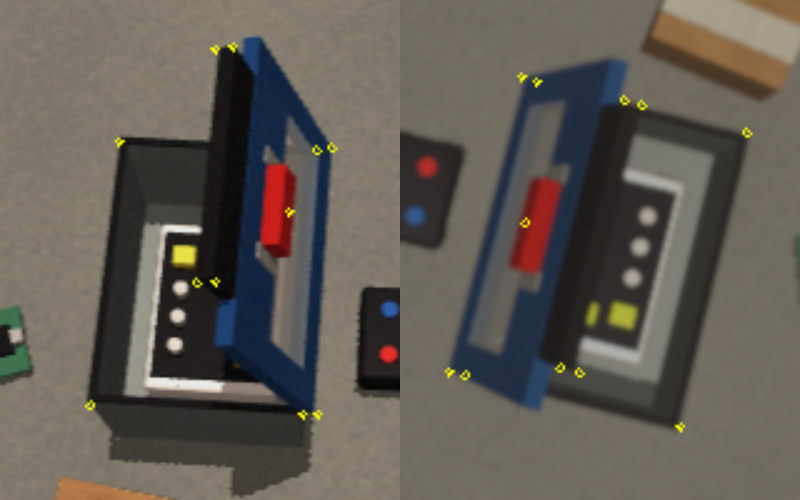

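```bash
cat > go.py <<'E'
from fit import *
from scipy.spatial.transform import Rotation as Ro
p=np.load('p.npy')
def tgt(d,n,a,pitch=None,yy=0,off=0):
    # TCP at cover coords (d,n) with cover angle a, tool pitched 'pitch' (=a aligned)
    pitch=a if pitch is None else pitch
    R,_=pose(p); x=R@[0,-1,0]; z=R@[np.cos(pitch),0,-np.sin(pitch)]; y=np.cross(z,x)
    return cov(p,d,yy,n,a),Ro.from_matrix(np.c_[x,y,z])
def delta(P0,R0,t,n):
    P,R=t; rv=(R0.inv()*R).as_rotvec(degrees=True)
    # straight line, constant turn, n rows
    st=rv/n; out=[];Rc=R0
    for i in range(n):
        out.append(np.r_[Rc.inv().apply((P-P0)/n)/1000,st]);Rc=Rc*Ro.from_rotvec(st,degrees=True)
    return np.round(out,4).tolist()
def cur():
    s=arm.read_state();return s['position'],Ro.from_quat(s['ee_rot'])
E
python3 - <<'E'
from go import *
P,R=cur()
up=P+[60,-120,180]
t=tgt(260,6,1.28)
print(t[0],t[1].as_quat())
for r in delta(P,R,(up,R),6):print(r)
print()
for r in delta(up,R,t,14):print(r)
E
```

```text
[528.15826916   2.05117582 370.80441493] [ 0.98127558 -0.12691005  0.01858363 -0.14368966]
[0.0173, 0.0142, -0.03, 0.0, 0.0, 0.0]
[0.0173, 0.0142, -0.03, 0.0, 0.0, 0.0]
[0.0173, 0.0142, -0.03, 0.0, 0.0, 0.0]
[0.0173, 0.0142, -0.03, 0.0, 0.0, 0.0]
[0.0173, 0.0142, -0.03, 0.0, 0.0, 0.0]
[0.0173, 0.0142, -0.03, 0.0, 0.0, 0.0]

[0.0269, 0.0229, 0.0029, 1.1942, -0.0991, -0.6776]
[0.0266, 0.0233, 0.0023, 1.1942, -0.0991, -0.6776]
[0.0264, 0.0236, 0.0018, 1.1942, -0.0991, -0.6776]
[0.0261, 0.024, 0.0013, 1.1942, -0.0991, -0.6776]
[0.0258, 0.0243, 0.0007, 1.1942, -0.0991, -0.6776]
[0.0255, 0.0246, 0.0002, 1.1942, -0.0991, -0.6776]
[0.0252, 0.0249, -0.0004, 1.1942, -0.0991, -0.6776]
[0.0249, 0.0252, -0.001, 1.1942, -0.0991, -0.6776]
[0.0246, 0.0255, -0.0015, 1.1942, -0.0991, -0.6776]
[0.0243, 0.0257, -0.0021, 1.1942, -0.0991, -0.6776]
[0.024, 0.0259, -0.0027, 1.1942, -0.0991, -0.6776]
[0.0237, 0.0262, -0.0033, 1.1942, -0.0991, -0.6776]
[0.0234, 0.0264, -0.0039, 1.1942, -0.0991, -0.6776]
[0.023, 0.0266, -0.0044, 1.1942, -0.0991, -0.6776]
```

>>> {"op": "servo_tool", "data": {
  "commands": [
    [[120,0.017,0.014,-0.03,0,0,0],[120,0.017,0.014,-0.03,0,0,0],[120,0.017,0.014,-0.03,0,0,0],[120,0.017,0.014,-0.03,0,0,0],[120,0.017,0.014,-0.03,0,0,0],[120,0.017,0.014,-0.03,0,0,0],[120,0.027,0.023,0.003,1.2,-0.1,-0.7],[120,0.027,0.023,0.002,1.2,-0.1,-0.7],[120,0.026,0.024,0.002,1.2,-0.1,-0.7],[120,0.026,0.024,0.001,1.2,-0.1,-0.7]]
  ]
}}

```text
clock: 0.98
position: [375.9, 321.6, 399.8]
ee_rot: [0.982, -0.186, 0.005, -0.042]
contact_force: [-0.2, 0.1, 0.3]
gripper_width: 44.8
grasp_force: 0.0
```

>>> {"op": "servo_tool", "data": {
  "commands": [
    [[120,0.026,0.024,0.001,1.2,-0.1,-0.7],[120,0.025,0.025,0,1.2,-0.1,-0.7],[120,0.025,0.025,0,1.2,-0.1,-0.7],[120,0.025,0.025,-0.001,1.2,-0.1,-0.7],[120,0.025,0.025,-0.001,1.2,-0.1,-0.7],[120,0.024,0.026,-0.002,1.2,-0.1,-0.7],[120,0.024,0.026,-0.003,1.2,-0.1,-0.7],[120,0.024,0.026,-0.003,1.2,-0.1,-0.7],[120,0,0,0,0,0,0],[120,0,0,0,0,0,0]]
  ]
}}

```text
clock: 1.82
position: [497.9, 66.5, 375.1]
ee_rot: [0.982, -0.139, 0.016, -0.124]
contact_force: [-0.4, 0.2, 1.2]
gripper_width: 45.6
grasp_force: 0.0
```

Run:
```python
from go import *
d=snap('wrist','w1.png');s=arm.read_state();P,R=cur();print(s['clock'],s['joints'],P,R.as_quat(),s['gripper_width'],s['contact_force'])
for r in delta(P,R,tgt(260,6,1.28),3):print(r)
im=cv2.imread('pics/w1.png')
for q in [cov(p,200,y,n) for y in(-80,80) for n in (0,12)]: print(proj(d,q))
```

```text
1.8667 [ 0.32504042  0.05873698 -0.00543003 -0.21270954 -1.36916883  0.99513226] [497.54083326  67.81466581 375.48105037] [ 0.98246542 -0.13794033  0.01567964 -0.12445204] 45.18123614500657 [0.65884446 0.08453279 0.18783719]
[0.0158, 0.0181, -0.0031, 0.7496, -0.0441, -0.41]
[0.0157, 0.0181, -0.0033, 0.7496, -0.0441, -0.41]
[0.0156, 0.0182, -0.0036, 0.7496, -0.0441, -0.41]
[[433.44786684  20.53170335]]
[[409.37828349  20.93185735]]
[[413.63465472 310.70792581]]
[[394.80160025 311.64328829]]
```

View pics/w1.png

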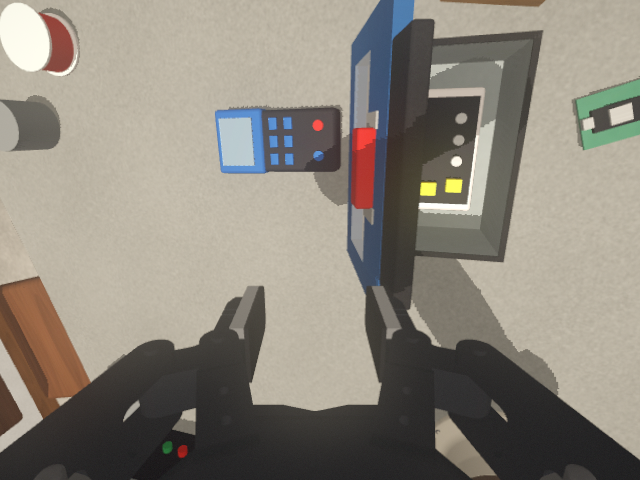

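>>> {"op": "servo_tool", "data": {
  "commands": [
    [[120,0.016,0.018,-0.003,0.8,0,-0.4],[120,0.016,0.018,-0.003,0.8,0,-0.4],[120,0.016,0.018,-0.003,0.8,0,-0.4],[120,0,0,0,0,0,0],[120,0,0,0,0,0,0]]
  ]
}}

```text
clock: 2.28
position: [529.3, 4.0, 370.0]
ee_rot: [0.981, -0.126, 0.02, -0.145]
contact_force: [-0.5, -0.1, -0.8]
gripper_width: 45.1
grasp_force: 0.0
```

Run:
```python
from go import *
P,R=cur();print(P,arm.read_state()['clock'])
for r in delta(P,R,tgt(205,6,1.26),3):print(r)
for r in delta(P,R,tgt(177,6,1.26),6):print(r)
```

```text
[529.25164352   4.04326391 370.02936688] 2.2833
[-0.0002, 0.002, 0.0178, 0.3294, -0.0299, 0.0425]
[-0.0002, 0.0021, 0.0178, 0.3294, -0.0299, 0.0425]
[-0.0002, 0.0023, 0.0178, 0.3294, -0.0299, 0.0425]
[-0.0001, 0.0009, 0.0136, 0.1647, -0.015, 0.0213]
[-0.0001, 0.001, 0.0136, 0.1647, -0.015, 0.0213]
[-0.0001, 0.001, 0.0136, 0.1647, -0.015, 0.0213]
[-0.0001, 0.0011, 0.0136, 0.1647, -0.015, 0.0213]
[-0.0001, 0.0011, 0.0136, 0.1647, -0.015, 0.0213]
[-0.0001, 0.0011, 0.0136, 0.1647, -0.015, 0.0213]
```

>>> {"op": "servo_tool", "data": {
  "commands": [
    [[120,0,0.001,0.0136,0.2,0,0],[120,0,0.001,0.0136,0.2,0,0],[120,0,0.001,0.0136,0.2,0,0],[120,0,0.001,0.0136,0.2,0,0],[120,0,0.001,0.0136,0.2,0,0],[120,0,0.001,0.0136,0.2,0,0],[150,0,0,0,0,0,0],[170,0,0,0,0,0,0],[180,0,0,0,0,0,0],[180,0,0,0,0,0,0]]
  ]
}}

```text
clock: 3.12
position: [534.6, 21.7, 292.2]
ee_rot: [0.98, -0.125, 0.023, -0.155]
contact_force: [0.6, 0.1, -0.1]
gripper_width: 25.1
grasp_force: 0.0
```

Run:
```python
from go import *
d=snap('wrist','w2.png');P,R=cur();s=arm.read_state();print(P,s['clock'],s['gripper_width'],s['contact_force'],s['joints'])
for r in delta(P,R,tgt(177,6,1.26),1):print(r)
```

```text
[534.55805763  21.54441531 292.05060631] 3.1667 25.10541327000865 [-0.39365079 -0.84193573  0.54602686] [ 0.16956688  0.16248547 -0.06828745 -0.30369622 -1.21699955  1.23509418]
[-0.0012, 0.0006, 0.0016, -0.2653, -0.2592, 0.2012]
```

View pics/w2.png

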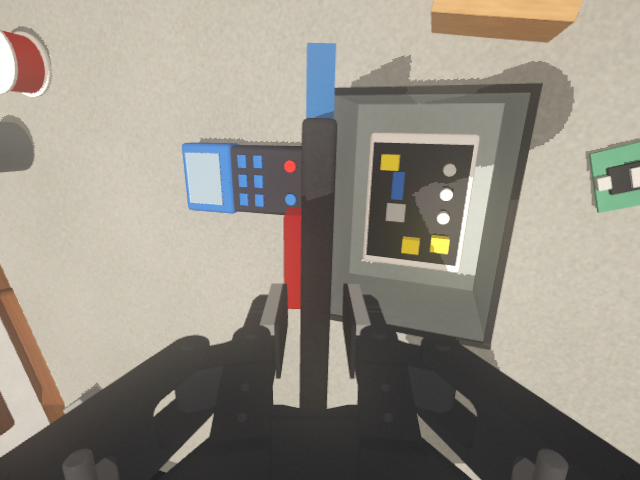

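>>> {"op": "servo_tool", "data": {
  "commands": [
    [[190,0,0,0,0,0,0],[198,0,0,0,0,0,0],[198,0,0.0046,-0.0001,1.5,0,0],[198,0,0.0046,-0.0001,1.5,0,0],[198,0,0.0046,-0.0001,1.5,0,0],[198,0,0.0046,-0.0001,1.5,0,0],[198,0,0.0046,-0.0001,1.5,0,0],[198,0,0.0046,-0.0001,1.5,0,0],[198,0,0.0046,-0.0001,1.5,0,0],[198,0,0.0046,-0.0001,1.5,0,0]]
  ]
}}

```text
clock: 4.0
position: [525.7, -12.0, 277.4]
ee_rot: [0.958, -0.123, 0.035, -0.258]
contact_force: [0.3, 0.9, 0.2]
gripper_width: 18.6
grasp_force: 0.2
```

```bash
cat > chk.py <<'E'
from go import *
P,R=cur();s=arm.read_state();print(np.round(P,1),s['clock'],s['gripper_width'],s['grasp_force'],s['contact_force'],s['joints'])
Rb,t=pose(p); zb=Rb.T@R.as_matrix()[:,2]; xb=Rb.T@R.as_matrix()[:,0]; a=np.arctan2(-zb[2],zb[0]); q=Rb.T@(P-t)
h=q-[80,0,120]; print('pitch',a,'x',xb,'boxpos',q,'d',-h[0]*np.cos(a)+h[2]*np.sin(a),'n',h[0]*np.sin(a)+h[2]*np.cos(a))
E
python3 chk.py
```

```text
[525.7 -12.  277.4] 4.0 18.62495970264915 0.24191329255700111 [0.33335082 0.87751006 0.22853222] [-0.03963955  0.18325598 -0.05897541 -0.54197773 -1.24999572  1.50955043]
pitch 1.0449317611348743 x [ 0.00112134 -0.99999176  0.00390238] boxpos [ -3.03094267  -1.17182641 277.36398759] d 177.78087492969365 n 7.177920366901716
```

>>> {"op": "servo_tool", "data": {
  "commands": [
    [[198,0,0.0046,-0.0001,1.5,0,0],[198,0,0.0046,-0.0001,1.5,0,0],[198,0,0.0046,-0.0001,1.5,0,0],[198,0,0.0046,-0.0001,1.5,0,0],[198,0,0.0046,-0.0001,1.5,0,0],[198,0,0.0046,-0.0001,1.5,0,0],[198,0,0.0046,-0.0001,1.5,0,0],[198,0,0.0046,-0.0001,1.5,0,0],[198,0,0.0046,-0.0001,1.5,0,0],[198,0,0.0046,-0.0001,1.5,0,0]]
  ]
}}

```text
clock: 4.83
position: [516.3, -48.6, 250.3]
ee_rot: [0.916, -0.117, 0.051, -0.38]
contact_force: [-1.0, -0.2, 0.1]
gripper_width: 19.5
grasp_force: 0.2
```

```bash
python3 chk.py
```

```text
[516.3 -48.6 250.3] 4.8333 19.503849854736732 0.2174776280298829 [-1.00034804 -0.22641132  0.09028794] [-0.28857807  0.27225007 -0.05252369 -0.8086351  -1.36306056  1.8290928 ]
pitch 0.7840230209275012 x [ 7.99584675e-04 -9.99992765e-01  3.71907555e-03] boxpos [-40.7716993   -1.41070054 250.33633252] d 177.55072383895242 n 7.0073811016553265
```

>>> {"op": "servo_tool", "data": {
  "commands": [
    [[198,0,0.0046,-0.0001,1.5,0,0],[198,0,0.0046,-0.0001,1.5,0,0],[198,0,0.0046,-0.0001,1.5,0,0],[198,0,0.0046,-0.0001,1.5,0,0],[198,0,0.0046,-0.0001,1.5,0,0]]
  ]
}}

```text
clock: 5.25
position: [512.2, -63.9, 233.4]
ee_rot: [0.889, -0.114, 0.058, -0.439]
contact_force: [-0.8, -0.6, -0.8]
gripper_width: 19.1
grasp_force: 0.4
```

```bash
python3 chk.py
```

```text
[512.2 -63.9 233.4] 5.25 19.101724332713612 0.3945877030491829 [-0.80084987 -0.59924755 -0.79367064] [-0.39296728  0.33978819 -0.05350951 -0.91757642 -1.4355598   1.96785027]
pitch 0.6534006283069959 x [ 9.72883061e-04 -9.99994257e-01  3.24656654e-03] boxpos [-56.60776896  -1.32619714 233.37093501] d 177.38653012321248 n 6.976415740673744
```

>>> {"op": "servo_tool", "data": {
  "commands": [
    [[198,0,0.0046,-0.0001,1.5,0,0],[198,0,0.0046,-0.0001,1.5,0,0],[198,0,0.0046,-0.0001,1.5,0,0],[198,0,0.0046,-0.0001,1.5,0,0],[198,0,0.0046,-0.0001,1.5,0,0],[198,0,0.0046,-0.0001,1.5,0,0],[198,0,0.0046,-0.0001,1.5,0,0],[198,0,0.0046,-0.0001,1.5,0,0],[198,0,0,0,0,0,0]]
  ]
}}

```text
clock: 6.0
position: [506.9, -83.7, 200.6]
ee_rot: [0.838, -0.109, 0.068, -0.53]
contact_force: [-1.3, -0.7, -5.4]
gripper_width: 19.0
grasp_force: 2.7
```

Run:
```python
import chk
from h import *
d=snap('scene','s3.png');i=d['frame'][60:340,120:440];e=snap('wrist','w3.png')['frame']
cv2.imwrite('pics/c3.png',np.hstack([cv2.resize(i,(366,320)),cv2.resize(e,(427,320))]))
```

```text
[506.9 -83.7 200.6] 6.0 19.000072568905747 2.683354541659355 [-1.33862933 -0.74987841 -5.35773632] [-0.52404235  0.47659587 -0.05665751 -1.05880725 -1.55771944  2.16002949]
pitch 0.4428353208752426 x [-9.06004749e-04 -9.99999276e-01 -7.92413863e-04] boxpos [-77.10670365  -1.29961431 200.59920732] d 176.48924950093465 n 5.503940705796936
```

View pics/c3.png

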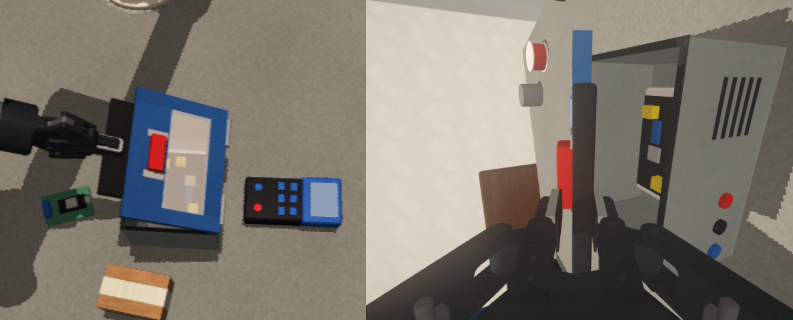

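>>> {"op": "servo_tool", "data": {
  "commands": [
    [[198,0,0.0046,-0.0001,1.5,0,0],[198,0,0.0046,-0.0001,1.5,0,0],[198,0,0.0046,-0.0001,1.5,0,0],[198,0,0.0046,-0.0001,1.5,0,0],[198,0,0.0046,-0.0001,1.5,0,0],[198,0,0.0046,-0.0001,1.5,0,0],[198,0,0.0046,-0.0001,1.5,0,0],[198,0,0.0046,-0.0001,1.5,0,0],[198,0,0.0046,-0.0001,1.5,0,0],[198,0,0,0,0,0,0]]
  ]
}}

```text
clock: 6.93
position: [503.5, -97.3, 161.8]
ee_rot: [0.77, -0.1, 0.081, -0.625]
contact_force: [-0.3, 0.5, -4.8]
gripper_width: 18.9
grasp_force: 2.8
```

```bash
python3 chk.py
```

```text
[503.5 -97.3 161.8] 6.9333 18.881437589472917 2.808956131339073 [-0.26638515  0.54074908 -4.80428937] [-0.61652261  0.65458943 -0.05049975 -1.17858634 -1.70002359  2.338152  ]
pitch 0.20661000978546765 x [-5.75647510e-04 -9.99999305e-01 -1.02926736e-03] boxpos [-91.18412391  -1.46031843 161.83810369] d 176.12617711886656 n 5.83103187377494
```

>>> {"op": "servo_tool", "data": {
  "commands": [
    [[198,0,0.0046,-0.0001,1.5,0,0],[198,0,0.0046,-0.0001,1.5,0,0],[198,0,0.0046,-0.0001,1.5,0,0],[198,0,0.0046,-0.0001,1.5,0,0],[198,0,0.0025,0.0002,0.5,0,0],[198,0,0.0025,0.0002,0.5,0,0],[198,0,0.0025,0.0002,0.5,0,0],[198,0,0.0025,0.0002,0.5,0,0],[198,0,0,0,0,0,0]]
  ]
}}

```text
clock: 7.68
position: [503.0, -100.4, 135.4]
ee_rot: [0.725, -0.093, 0.088, -0.677]
contact_force: [-0.4, -0.8, -4.4]
gripper_width: 19.0
grasp_force: 2.2
```

```bash
python3 chk.py
```

```text
[ 503.  -100.4  135.4] 7.6833 18.984040200503358 2.2263186424970627 [-0.43276229 -0.80966681 -4.44801849] [-0.6452413   0.77121037 -0.03990531 -1.23572138 -1.78282823  2.43379654]
pitch 0.06886584027649137 x [ 7.82425880e-04 -9.99996978e-01  2.33077168e-03] boxpos [-94.2715187   -1.75404611 135.42555018] d 174.9198943241203 n 3.3971160242945277
```

Still bearing on the lower finger; lower in small steps.

>>> {"op": "servo_tool", "data": {
  "commands": [
    [[198,0,0.0015,0.0001,0,0,0],[198,0,0.0015,0.0001,0,0,0],[198,0,0.0015,0.0001,0,0,0],[198,0,0.0015,0.0001,0,0,0],[198,0,0.001,0,0,0,0],[198,0,0,0,0,0,0]]
  ]
}}

```text
clock: 8.18
position: [503.0, -100.5, 129.0]
ee_rot: [0.725, -0.092, 0.088, -0.676]
contact_force: [-0.2, -1.4, -2.1]
gripper_width: 19.3
grasp_force: 1.2
```

```bash
python3 chk.py
```

```text
[ 503.  -100.5  129. ] 8.1833 19.306206482670422 1.2290018916246481 [-0.22652067 -1.40708773 -2.0667419 ] [-0.64473873  0.78233304 -0.03968758 -1.23331156 -1.77882684  2.44520838]
pitch 0.06930925501530627 x [ 0.00124389 -0.99999418  0.00317712] boxpos [-94.39574932  -1.71904616 129.02584581] d 174.6021121111521 n -3.073388961381843
```

>>> {"op": "servo_tool", "data": {
  "commands": [
    [[198,0,0.001,0,0,0,0],[198,0,0.001,0,0,0,0],[196,0,0,0,0,0,0],[193,0,0,0,0,0,0],[189,0,0,0,0,0,0],[184,0,0,0,0,0,0],[178,0,0,0,0,0,0],[170,0,0,0,0,0,0],[160,0,0,0,0,0,0],[160,0,0,0,0,0,0]]
  ]
}}

```text
clock: 9.02
position: [502.9, -100.7, 127.2]
ee_rot: [0.725, -0.092, 0.088, -0.677]
contact_force: [0.4, -0.8, 0.0]
gripper_width: 32.0
grasp_force: 0.0
```

Run:
```python
import chk
from h import *
i=snap('scene','s4.png')['frame'][60:340,120:440];e=snap('wrist','w4.png')['frame']
cv2.imwrite('pics/c4.png',np.hstack([cv2.resize(i,(366,320)),cv2.resize(e,(427,320))]))
```

```text
[ 502.9 -100.7  127.2] 9.0167 32.01030311732457 0.0 [ 0.41877702 -0.84916092  0.03500929] [-0.64486941  0.78567024 -0.03943147 -1.23270149 -1.7780208   2.44838209]
pitch 0.06914306197351952 x [ 0.00126288 -0.99999352  0.00337065] boxpos [-94.57827111  -1.73054854 127.22354274] d 174.66018865877552 n -4.85497792555874
```

View pics/c4.png

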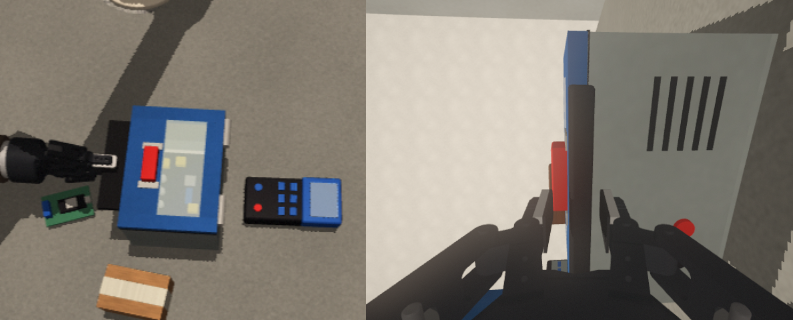

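Run:
```python
from go import *
P,R=cur();z=R.as_matrix()[:,2]
P1=P-60*z; up=P1+[0,-20,130]; 
T=tgt(119,26,0,np.pi/2); P2=T[0]+[0,0,60]
print('wd',P1)
n1,n2=8,8
rv=(R.inv()*T[1]).as_rotvec(degrees=True)
Rm=R*Ro.from_rotvec(rv/2,degrees=True)
for r in delta(P1,R,(up,Rm),n1):print(r)
print()
for r in delta(up,Rm,(P2,T[1]),n2):print(r)
print(P2)
# catch centre in scene
i=cv2.imread('pics/s4.png').astype(int);m=((i[...,2]>150)&(i[...,1]<60)&(i[...,0]<60)).astype('uint8')
k,l,st,c=cv2.connectedComponentsWithStats(m)
print([(st[j],c[j]) for j in range(1,k) if st[j][4]>60]); d=L('s4.png')
for yy in(-30,30):
  for dd in (107,131): print(proj(d,cov(p,dd,yy,26,0)))
```

```text
wd [ 487.74611799 -158.58262391  131.33969908]
[0.0007, -0.016, -0.0035, -5.3775, -0.0061, 0.0125]
[0.0007, -0.0156, -0.005, -5.3775, -0.0061, 0.0125]
[0.0007, -0.0151, -0.0065, -5.3775, -0.0061, 0.0125]
[0.0007, -0.0144, -0.0079, -5.3775, -0.0061, 0.0125]
[0.0007, -0.0136, -0.0092, -5.3775, -0.0061, 0.0125]
[0.0007, -0.0127, -0.0104, -5.3775, -0.0061, 0.0125]
[0.0007, -0.0117, -0.0116, -5.3775, -0.0061, 0.0125]
[0.0007, -0.0105, -0.0126, -5.3775, -0.0061, 0.0125]

[-0.0008, -0.0076, 0.0166, -5.3775, -0.0061, 0.0125]
[-0.0008, -0.0091, 0.0158, -5.3775, -0.0061, 0.0125]
[-0.0008, -0.0106, 0.0148, -5.3775, -0.0061, 0.0125]
[-0.0008, -0.0119, 0.0138, -5.3775, -0.0061, 0.0125]
[-0.0008, -0.0131, 0.0126, -5.3775, -0.0061, 0.0125]
[-0.0009, -0.0143, 0.0113, -5.3775, -0.0061, 0.0125]
[-0.0009, -0.0153, 0.0099, -5.3775, -0.0061, 0.0125]
[-0.0009, -0.0161, 0.0085, -5.3775, -0.0061, 0.0125]
[515.38644241 -46.49916268 206.        ]
[(array([243, 188,  15,  29, 347], dtype=int32), array([250.40345821, 202.0778098 ]))]
[[255.76332462 218.08200358]]
[[243.00183904 217.55840769]]
[[258.46028828 188.64448563]]
[[245.95175897 188.13988245]]
```

>>> {"op": "servo_tool", "data": {
  "commands": [
    [[160,0,0,-0.015,0,0,0],[160,0,0,-0.02,0,0,0],[160,0,0,-0.025,0,0,0],[160,0,0,0,0,0,0]]
  ]
}}

```text
clock: 9.45
position: [487.0, -162.8, 131.0]
ee_rot: [0.726, -0.092, 0.089, -0.675]
contact_force: [1.2, -0.5, -1.0]
gripper_width: 31.9
grasp_force: 0.0
```

>>> {"op": "servo_tool", "data": {
  "commands": [
    [[160,0.001,-0.016,-0.004,-5.4,0,0],[200,0.001,-0.016,-0.005,-5.4,0,0],[255,0.001,-0.015,-0.007,-5.4,0,0],[255,0.001,-0.014,-0.008,-5.4,0,0],[255,0.001,-0.014,-0.009,-5.4,0,0],[255,0.001,-0.013,-0.01,-5.4,0,0],[255,0.001,-0.012,-0.012,-5.4,0,0],[255,0.001,-0.011,-0.013,-5.4,0,0]]
  ]
}}

```text
clock: 10.12
position: [489.9, -180.4, 264.6]
ee_rot: [0.924, -0.119, 0.049, -0.36]
contact_force: [0.1, 0.2, -0.5]
gripper_width: 0.0
grasp_force: 0.0
```

>>> {"op": "servo_tool", "data": {
  "commands": [
    [[255,-0.001,-0.008,0.016,-5.4,0,0],[255,-0.001,-0.009,0.015,-5.4,0,0],[255,-0.001,-0.011,0.014,-5.4,0,0],[255,-0.001,-0.012,0.013,-5.4,0,0],[255,-0.001,-0.013,0.012,-5.4,0,0],[255,-0.001,-0.014,0.011,-5.4,0,0],[255,-0.001,-0.015,0.009,-5.4,0,0],[255,-0.001,-0.016,0.008,-5.4,0,0],[255,0,0,0,0,0,0],[255,0,0,0,0,0,0]]
  ]
}}

```text
clock: 10.95
position: [515.4, -47.7, 211.1]
ee_rot: [0.992, -0.126, 0.0, 0.003]
contact_force: [0.4, -0.7, 0.1]
gripper_width: 0.0
grasp_force: 0.0
```

Run:
```python
from go import *
import chk
P,R=cur();T=tgt(119,26,0,np.pi/2)
for r in delta(P,R,(T[0]+[0,0,8],T[1]),5):print(r)
```

```text
[515.4 -47.7 211.1] 10.95 0.048223926550002065 0.0 [ 0.35313365 -0.73306488  0.13148457] [ 0.22550503  0.21899017 -0.28654362  0.00750833 -1.06749202  1.08992856]
pitch 1.5776513665585803 x [ 0.00550515 -0.99998429  0.00105134] boxpos [-40.17585409  -0.32414269 211.09859276] d 90.2726485242808 n -120.79751005723107
[-0.0001, -0.0003, 0.0114, 0.0786, -0.0123, 0.063]
[-0.0001, -0.0003, 0.0114, 0.0786, -0.0123, 0.063]
[-0.0001, -0.0003, 0.0114, 0.0786, -0.0123, 0.063]
[-0.0001, -0.0003, 0.0114, 0.0786, -0.0123, 0.063]
[-0.0001, -0.0003, 0.0114, 0.0786, -0.0123, 0.063]
```

>>> {"op": "servo_tool", "data": {
  "commands": [
    [[255,0,0,0.012,0.1,0,0],[255,0,0,0.012,0.1,0,0],[255,0,0,0.012,0.1,0,0],[255,0,0,0.012,0.1,0,0],[255,0,0,0.009,0,0,0],[255,0,0,0,0,0,0],[255,0,0,0.002,0,0,0],[255,0,0,0.002,0,0,0],[255,0,0,0.002,0,0,0],[255,0,0,0,0,0,0]]
  ]
}}

```text
clock: 11.78
position: [516.2, -49.9, 149.0]
ee_rot: [0.992, -0.128, 0.002, -0.0]
contact_force: [0.1, 0.4, 0.3]
gripper_width: -0.2
grasp_force: 0.0
```

>>> {"op": "servo_tool", "data": {
  "commands": [
    [[255,0,0,0.001,0,0,0],[255,0,0,0.001,0,0,0],[255,0,0,0.001,0,0,0],[255,0,0,0,0,0,0]]
  ]
}}

```text
clock: 12.12
position: [516.0, -49.8, 145.7]
ee_rot: [0.992, -0.128, 0.002, -0.0]
contact_force: [0.5, 0.2, 0.8]
gripper_width: 0.0
grasp_force: 0.0
```

>>> {"op": "servo_tool", "data": {
  "commands": [
    [[255,0,-0.003,0,0,0,0],[255,0,0,0.001,0,0,0],[255,0,0,0.001,0,0,0],[255,0,0,0.001,0,0,0],[255,0,0,0,0,0,0]]
  ]
}}

```text
clock: 12.53
position: [517.3, -46.6, 143.6]
ee_rot: [0.992, -0.127, 0.002, -0.0]
contact_force: [-0.5, 1.6, 4.7]
gripper_width: 0.3
grasp_force: 2.3
```

>>> {"op": "servo_tool", "data": {
  "commands": [
    [[255,0,0,0.001,0,0,0],[255,0,0,0.001,0,0,0],[255,0,0,0,0,0,0]]
  ]
}}

```text
clock: 12.78
position: [517.3, -46.6, 141.6]
ee_rot: [0.992, -0.127, 0.002, -0.0]
contact_force: [-1.2, 1.8, 3.8]
gripper_width: 0.2
grasp_force: 2.3
```

>>> {"op": "servo_tool", "data": {
  "commands": [
    [[255,0,0,0.001,0,0,0],[255,0,0,0.001,0,0,0],[255,0,0,0.001,0,0,0],[255,0,0,0,0,0,0]]
  ]
}}

```text
clock: 13.12
position: [517.2, -46.6, 138.5]
ee_rot: [0.992, -0.127, 0.002, -0.0]
contact_force: [-1.4, 1.9, 5.4]
gripper_width: 0.2
grasp_force: 2.3
```

>>> {"op": "servo_tool", "data": {
  "commands": [
    [[255,0,0,0.0005,0,0,0],[255,0,0,0,0,0,0]]
  ]
}}

```text
clock: 13.28
position: [517.3, -46.6, 138.1]
ee_rot: [0.992, -0.127, 0.002, -0.0]
contact_force: [-2.5, 2.3, 5.6]
gripper_width: -0.0
grasp_force: 2.7
```

>>> {"op": "servo_tool", "data": {
  "commands": [
    [[255,0,0,0.0005,0,0,0],[255,0,0,0,0,0,0]]
  ]
}}

```text
clock: 13.45
position: [517.3, -46.6, 138.0]
ee_rot: [0.992, -0.127, 0.002, -0.0]
contact_force: [-2.6, 2.0, 7.7]
gripper_width: -0.2
grasp_force: 3.9
```

>>> {"op": "servo_tool", "data": {
  "commands": [
    [[255,0,0,0.0005,0,0,0],[255,0,0,0,0,0,0]]
  ]
}}

```text
clock: 13.62
position: [517.3, -46.6, 138.0]
ee_rot: [0.992, -0.127, 0.002, -0.0]
contact_force: [-3.4, 2.9, 11.1]
gripper_width: 0.1
grasp_force: 5.2
```

>>> {"op": "servo_tool", "data": {
  "commands": [
    [[255,0,0,0.0005,0,0,0],[255,0,0,0,0,0,0],[255,0,0,0,0,0,0],[255,0,0,-0.002,0,0,0],[255,0,0,-0.005,0,0,0],[255,0,0,-0.02,0,0,0],[255,0,0,-0.03,0,0,0],[255,0,0,-0.03,0,0,0],[255,0,0,-0.03,0,0,0],[255,0,0,0,0,0,0]]
  ]
}}

```text
clock: 14.45
position: [520.0, -47.1, 259.4]
ee_rot: [0.992, -0.127, 0.008, -0.001]
contact_force: [1.1, 1.0, 1.0]
gripper_width: 0.0
grasp_force: 0.0
```

Run:
```python
from h import *
w=snap('wrist','w5.png')['frame'];s=snap('scene','s5.png')['frame'][60:340,120:440]
cv2.imwrite('pics/c5.png',np.hstack([cv2.resize(s,(366,320)),cv2.resize(w,(427,320))]))
```

```text
(no output)
```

View pics/c5.png

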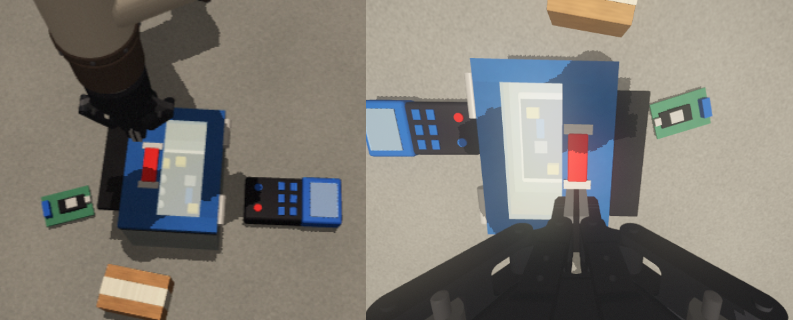

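Cover shut, catch in (stopped at z = 138.0 with rising force), the gripper is clear, bystanders unmoved.

```bash
python3 -c "
from bench import ticket;print(ticket.job_done())"
```

```text
the job is handed in; nothing more can be done
None
```

The cover was lowered gently onto the box and the catch pushed in to its stop (11 N at the last reading there), with the meter, carton and board left in place; the job was handed in at about 14.5 s, and no verdict came back.

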